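# Lock the lilac tub with its fold-out crank

## Task

Lock the lid of the lilac-lidded tub: first fold its yellow crank handle up until it stands upright, then with it turn the grey lock wheel clockwise all the way, from the red mark towards the green one. Leave the handle standing up, let go, and leave the handle and wheel of the white-lidded tub alone.

Things in the scene. Friction and masses are not known exactly. Their poses are not given: they have to be found in the camera images.
- lilac_hub (a point): Centre of the top face of the grey lock wheel (124 mm across, level, 174 mm above the table) on the fixed lilac-lidded tub (240 x 200 mm, lid top at 150 mm). Turns with the wheel: x points from its axis towards the yellow crank's hinge, z up. The hinge pin lies 50 mm along x, 22 mm above this point, parallel to y, between steel cheeks (30 mm over both, 18 mm long, 28 mm above the wheel).
- lilac_wheel (a joint): Turn of the lilac tub's wheel, rad, growing clockwise seen from above. 0: unlocked, crank hinge beside the lid's red mark; 1.571: locked, at its stop, crank hinge beside the green mark, two steel bolts run out into their keepers. Starts at 0 to 0.3. Takes about 2.5 N at the crank; stays where it is left.
- lilac_crank (a joint): Fold of the lilac tub's yellow crank, rad. 0: flat, from its hinge along the hub's -x over the wheel's centre, 14 mm of air beneath; 1.571: upright, at its stop. Starts at 0 to 0.25. Round bar 15 mm thick (last 4 mm: 17 mm), free end 72 mm from the pin, clear of the cheeks beyond 10 mm. About 1 N at 55 mm from the pin lifts it; stays where it is left.
- white_grip (a point): Point on the axis of the yellow crank handle of the white-lidded tub, 55 mm from its hinge pin: tub, wheel and handle of the same make and size, fixed to the table, handle folded. To be left alone.

How it is judged:
On the way, in this order (a step that is already met when the one before it is completed fails the run):
1. the lilac tub's crank handle is folded up to within 15 degrees of upright before its wheel has been turned past about half way (value of joint lilac_crank above 1.31 rad and value of joint lilac_wheel below 0.8 rad), for 0.1 s.
2. the lilac tub's wheel is turned clockwise to within 12 degrees of its locked stop (value of joint lilac_wheel above 1.36 rad), for 0.1 s.
At the end, for the whole second after the job is handed in: The lilac tub's lock wheel rests within 12 degrees of its locked stop (joint above 1.36 rad), its crank handle is left standing within 20 degrees of upright (joint above 1.22 rad) (value of joint lilac_wheel above 1.36 rad and value of joint lilac_crank above 1.22 rad and velocity of joint lilac_wheel between -0.1 and 0.1 rad/s); the robot touches nothing.
It fails at once if the white tub's crank handle is moved by more than 15 mm, by folding it up or by turning its wheel (distance of white_grip from where it was at the start of the episode above 0.015 m).
It also fails if it takes over 40 s, if anything falls off the work surface, if the arm or the gripper's body presses on something with over 40 N, if the wrist force passes 120 N, or if a joint passes its speed limit or range.

## Robot

A 6-joint arm with a two-finger parallel gripper is mounted at the origin on the work surface. World frame = base frame: x ahead of the robot, y to its left, z up, the work surface at z = 0. Lengths are in m, angles in rad, forces in N, time in s.
With the tool pointing down it reaches from about 0.375 to 0.825 m from the base axis. Payload 5.5 kg.
Tool frame: the origin (TCP) lies at the very end of the fingers, on their centre line; the grasp point (between the pads) lies 19 mm behind it; z points along the fingers, y is the line along which they close (so a half turn about z gives the same grasp; the last joint's range is limited). The gripper opens to 85 mm and grips with 20 to 120 N. Pads are 22 mm wide; open, the fingers measure 114 mm over their backs; the gripper's body (76 mm by 85 mm) begins 54 mm behind the grasp point. The pads swing forward as they close: fully open they stand 13 mm farther back than shut.
Start: joints at [-1.303, 0.314, -0.047, 1.21, 0, 1.571], TCP at [0.159, -0.579, 0.231] pointing down, gripper open.
Joint ranges: [-2.67, 2.67], [-0.69, 1.73], [-1.03, 1.25], [-2.08, 2.16], [-1.42, 1.45], [-3.14, 3.14]. Speed limits (rad/s): [2.39, 2.39, 3.01, 3.14, 3.14, 3.14].

## Interface

Orientations are given as a rotation vector (axis times angle).
In Python, from station import robot gives the robot as it stands. The module is installed in compiled form; this text tells all that it offers.
- The arm moves only by the tool arm_command, never from a script. Its argument "rows" is a list of rows, each an object with "hand": the closure in counts, from 0 (fully open) to 255 (shut); "dp": the shift along the tool's x, y, z in m, a list of three; "angular": the turn, a rotation vector about the tool's x, y, z in rad, a list of three. In form: [{"hand": hand, "dp": [dx, dy, dz], "angular": [rx, ry, rz]}, ...]. A call has 1 to 8 rows; each row is the pose to reach, as a shift and turn from the pose commanded when the call began, along the tool's axes at that moment; what a row does not reach only later rows make up. A row lasts 1/10 s, in which the tool goes at most 50 mm and 8.59 degrees, less where a joint would pass 70% of its speed; a pose out of reach is approached as far as the arm can. A call with a gripper value outside its range is refused whole. The fingers move at their own pace and stop on an object; "squeeze" is the grip in N (left out, the last holds). Time passes only in rows, so rows that repeat a pose let the fingers close. It gives the time, the measured TCP pose, the force, the opening and the grip force at its end, in the units of the state.
- robot.get_state(): the state, without advancing time (a new reading comes with each control period).
- robot.grab_frame(name): name is "scene" or "top"; returns the picture (420x560x3 uint8, blue, green, red); there is no depth.
- robot.camera_params(name): a dict with "camera_matrix" (3x3 intrinsics, pixels), "extrinsics" (4x4, takes a point from camera to world coordinates). Camera axes: x right, y up, looking along -z (the intrinsics and any distortion apply to the point x, -y, -z); pixel columns grow to the right and rows downward; lengths in m; the calibration is good to about 2 mm. A picture is of the moment at which its call begins. camera_params takes no time and is no camera call.
- robot.hand_in(): hands the job in; it is judged then, once.
The state is a dict: "clock": time; "joint_positions": joint angles; "joint_vel": joint speeds; "joint_efforts": joint torques, N m; "position": TCP position; "tool_rot": TCP orientation; "wrist_force": force on the tool from outside, world axes, zero at the start; "torque": the same for the moment, N m; "opening": finger opening in m; "grip_force": force on a finger pad.
Only numpy, scipy, OpenCV 4.12 (cv2) and the standard library are available. Lean on these libraries where they do the work, as an engineer would, in place of code of your own. Each camera call takes 0.05 s, during which the arm holds its last target. There are 200 camera calls.

## Working session

There is one attempt and no reset: what is moved stays moved. The work goes in short steps, Python scripts to look and compute and a tool call to move; the robot and the scene stay as the last step left them, time stands still between calls to the robot, and variables do not carry over. Pictures are saved under pics/ and viewed, at most 10 in all, crops included, and the job is handed in when it is done.

Besides the shell and the picture viewer there is one more tool, called after "Request:" as a command line: name --argument value ..., lists and objects as JSON in quotes. arm_command: Moves the arm, as the interface text tells. Its arguments: {"type":"object","properties":{"rows":{"type":"array"},"squeeze":{"type":"number"}},"required":["rows"]}

```bash
mkdir -p pics
cat > h.py <<'E'
import numpy as np, cv2
from station import robot
from scipy.spatial.transform import Rotation as R
def ray(name,u,v):
    p=robot.camera_params(name);K=np.array(p["camera_matrix"]);T=np.array(p["extrinsics"])
    d=np.linalg.inv(K)@[u,v,1]; d=T[:3,:3]@[d[0],-d[1],-d[2]]
    return T[:3,3],d
def onz(name,u,v,z):
    o,d=ray(name,u,v); return (o+d*(z-o[2])/d[2]).round(4)
def proj(name,P):
    p=robot.camera_params(name);K=np.array(p["camera_matrix"]);T=np.array(p["extrinsics"])
    c=T[:3,:3].T@(np.array(P)-T[:3,3]); q=K@[c[0],-c[1],-c[2]]; return (q[:2]/q[2]).round(1)
E
python3 - <<'E'
from h import *
a=robot.grab_frame("scene");b=robot.grab_frame("top")
cv2.imwrite("pics/s0.png",a);cv2.imwrite("pics/t0.png",b)
for n in("scene","top"):
    p=robot.camera_params(n);print(p)
s=robot.get_state();print(s["position"],s["tool_rot"],s["opening"])
E
```

```text
{'camera_matrix': array([[407.68706957,   0.        , 287.56568697],
       [  0.        , 407.68706957, 217.72088763],
       [  0.        ,   0.        ,   1.        ]]), 'extrinsics': array([[ 0.67649418, -0.6371849 ,  0.36925739,  0.79254663],
       [ 0.73643908,  0.58776995, -0.33493875, -0.23485266],
       [-0.00362048,  0.49851969,  0.86687082,  0.80480287],
       [ 0.        ,  0.        ,  0.        ,  1.        ]])}
{'camera_matrix': array([[411.32127117,   0.        , 280.70954082],
       [  0.        , 411.32127117, 207.80750505],
       [  0.        ,   0.        ,   1.        ]]), 'extrinsics': array([[ 0.00736393,  0.99386709, -0.11033573,  0.45026895],
       [-0.99993695,  0.00638327, -0.00923856,  0.01609985],
       [-0.0084776 ,  0.1103968 ,  0.99385144,  0.87011306],
       [ 0.        ,  0.        ,  0.        ,  1.        ]])}
[ 0.15861012 -0.57812558  0.23054058] [-3.11200727e+00 -4.19165706e-01  3.33828181e-04] 0.08537494008444155
```

View pics/s0.png

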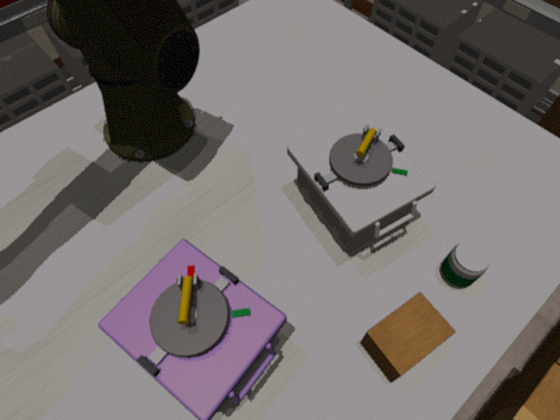

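View pics/t0.png

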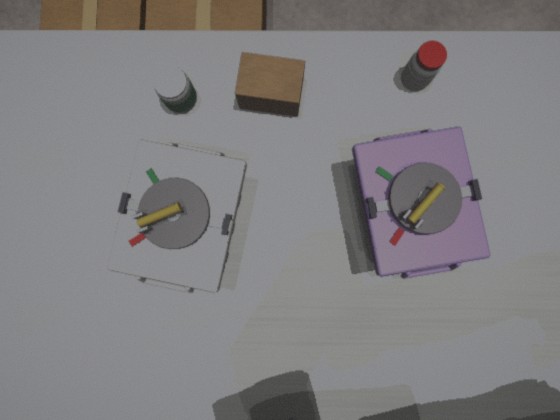

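The scene view shows the lilac tub at the lower left: wheel about (189,317), yellow crank (190,280) to (184,323), red mark (191,270), green mark (241,313). In the top view its wheel is at about (426,198), its crank runs from about (408,222) at the hinge to (442,186), and the red mark is at (398,237). The white tub is at (174,213) in the top view.

Run:
```python
from h import *
def yel(im,roi):
    h=cv2.cvtColor(im,cv2.COLOR_BGR2HSV);m=cv2.inRange(h,(20,120,80),(34,255,255))
    k=np.zeros_like(m);x0,y0,x1,y1=roi;k[y0:y1,x0:x1]=m[y0:y1,x0:x1];return k
def wheel(im,roi):
    h=cv2.cvtColor(im,cv2.COLOR_BGR2HSV);m=cv2.inRange(h,(0,0,40),(179,45,125))
    k=np.zeros_like(m);x0,y0,x1,y1=roi;k[y0:y1,x0:x1]=m[y0:y1,x0:x1]
    k=cv2.morphologyEx(k,cv2.MORPH_OPEN,np.ones((9,9)))
    c=max(cv2.findContours(k,0,2)[0],key=cv2.contourArea);return cv2.fitEllipse(cv2.convexHull(c))
for n,f,roi in(("scene","pics/s0.png",(140,262,240,362)),("top","pics/t0.png",(380,155,470,242))):
    im=cv2.imread(f);e=wheel(im,roi);print(n,e,onz(n,*e[0],.174))
    k=yel(im,roi);p=cv2.findNonZero(k);r=cv2.minAreaRect(p);b=cv2.boxPoints(r)
    print(r,[onz(n,*q,.2) for q in b])
    d=cv2.inRange(cv2.cvtColor(im,cv2.COLOR_BGR2HSV),(0,180,90),(8,255,255));x0,y0,x1,y1=roi
    g=np.zeros_like(d);g[y0-30:y1+30,x0-30:x1+30]=d[y0-30:y1+30,x0-30:x1+30];q=cv2.findNonZero(g).mean((0,1));print("red",q,onz(n,*q,.151))
```

```text
scene ((188.5684814453125, 317.5317077636719), (73.08734893798828, 82.67037963867188), 51.43534469604492) [ 0.5515 -0.2271  0.174 ]
((184.5455322265625, 299.55596923828125), (9.259119987487793, 47.7750244140625), 5.856013774871826) [array([ 0.5568, -0.2442,  0.2   ]), array([ 0.4995, -0.1949,  0.2   ]), array([ 0.5106, -0.1851,  0.2   ]), array([ 0.5673, -0.235 ,  0.2   ])]
red [190.70212766 271.04255319] [ 0.479  -0.1765  0.151 ]
top ((424.9301452636719, 198.23069763183594), (71.75918579101562, 74.19822692871094), 102.48110961914062) [ 0.5455 -0.2228  0.174 ]
((425.8051452636719, 202.4120635986328), (7.986195087432861, 46.44912338256836), 40.23635482788086) [array([ 0.51 , -0.185,  0.2  ]), array([ 0.5689, -0.2358,  0.2   ]), array([ 0.5603, -0.2454,  0.2   ]), array([ 0.5016, -0.1946,  0.2   ])]Traceback (most recent call last):
  File "<stdin>", line 15, in <module>
AttributeError: 'NoneType' object has no attribute 'mean'
```

```bash
cat >> h.py <<'E'
def rel(P,yang=None):
    "shift (tool axes) and turn from the present measured pose to P, tool down with y at yang degrees"
    s=robot.get_state();r=R.from_rotvec(s["tool_rot"]);d=r.inv().apply(np.array(P)-s["position"])
    a=np.radians(yang);y=np.array([np.cos(a),np.sin(a),0]);z=np.array([0,0,-1.]);x=np.cross(y,z)
    w=(r.inv()*R.from_matrix(np.c_[x,y,z])).as_rotvec();return d.round(4),w.round(3)
E
python3 -c "
from h import *
print(rel((.55,-.2275,.30),49.2))"
```

```text
(array([ 0.4702, -0.2347, -0.0691]), array([-1.000e-03, -2.000e-03, -2.162e+00]))
```

Request:
arm_command --rows '[{"hand":60,"dp":[0,0,-0.07],"angular":[0,0,0]},{"hand":60,"dp":[0.1,-0.05,-0.07],"angular":[0,0,-0.4]},{"hand":60,"dp":[0.2,-0.1,-0.07],"angular":[0,0,-0.8]},{"hand":60,"dp":[0.3,-0.15,-0.07],"angular":[0,0,-1.0]},{"hand":60,"dp":[0.4,-0.2,-0.07],"angular":[0,0,-1.2]},{"hand":60,"dp":[0.4,-0.2,-0.07],"angular":[0,0,-1.2]},{"hand":60,"dp":[0.4,-0.2,-0.07],"angular":[0,0,-1.2]},{"hand":60,"dp":[0.4,-0.2,-0.07],"angular":[0,0,-1.2]}]' --squeeze 25

```text
clock: 0.9
position: [0.4196, -0.3438, 0.299]
tool_rot: [-2.478, -1.931, 0.0]
wrist_force: [-0.3, -1.1, 0.4]
opening: 0.0654
grip_force: 0.0
```

```bash
python3 -c "
from h import *
s=robot.get_state();print(s['position'],s['joint_positions'],s['opening'])
print(rel((.55,-.2275,.27),49.2))"
```

```text
[ 0.41955681 -0.34375501  0.29904671] [-6.86365893e-01  1.86264559e-01 -5.84410743e-02  1.32643989e+00
 -8.24979630e-05  1.13132995e+00] 0.06542818193867075
(array([0.1446, 0.0981, 0.029 ]), array([-0.   , -0.   , -1.106]))
```

Request:
arm_command --rows '[{"hand":60,"dp":[0.05,0.033,0],"angular":[0,0,-0.15]},{"hand":60,"dp":[0.1,0.067,0],"angular":[0,0,-0.3]},{"hand":60,"dp":[0.145,0.098,0.029],"angular":[0,0,-0.6]},{"hand":60,"dp":[0.145,0.098,0.029],"angular":[0,0,-1.1]},{"hand":60,"dp":[0.145,0.098,0.029],"angular":[0,0,-1.1]},{"hand":60,"dp":[0.145,0.098,0.029],"angular":[0,0,-1.1]},{"hand":60,"dp":[0.145,0.098,0.029],"angular":[0,0,-1.1]},{"hand":60,"dp":[0.145,0.098,0.029],"angular":[0,0,-1.1]}]'

```text
clock: 1.7
position: [0.5495, -0.2293, 0.2696]
tool_rot: [-1.105, -2.939, -0.0]
wrist_force: [0.3, -0.5, 0.3]
opening: 0.0656
grip_force: 0.0
```

```bash
python3 -c "
from h import *
im=robot.grab_frame('scene');cv2.imwrite('pics/s1.png',cv2.resize(im[180:420,60:360],None,fx=2.5,fy=2.5))
s=robot.get_state();print(s['position'],s['joint_positions'],s['opening'])
print(rel((.55,-.2275,.181),49.2))"
```

```text
[ 0.54950111 -0.2293421   0.26961492] [-3.95391356e-01  2.94680074e-01  1.41031400e-02  1.29136807e+00
  1.08368063e-05  3.23888957e-01] 0.0652814506995319
(array([0.0007, 0.0017, 0.0886]), array([-0.   , -0.001, -0.007]))
```

View pics/s1.png

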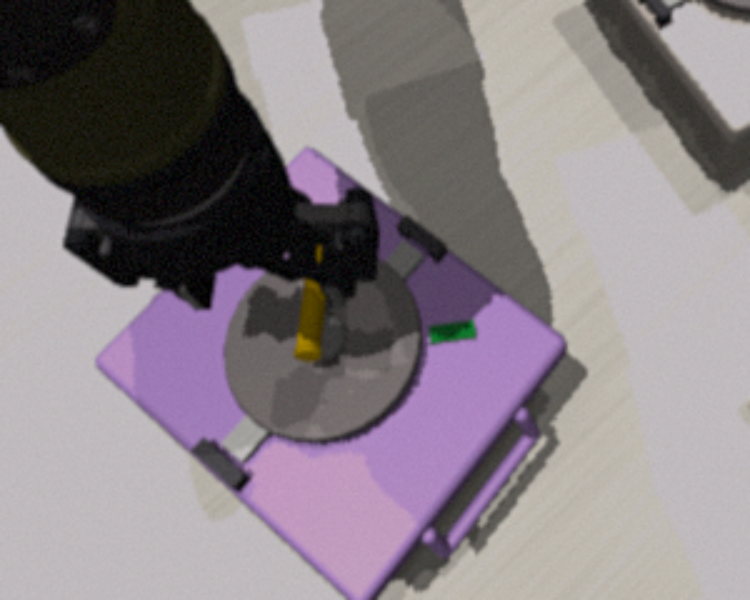

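The fingers straddle the crank about (310,320) in the crop, clear of the wheel. Next I descend and grip.

Request:
arm_command --rows '[{"hand":60,"dp":[0.001,0.001,0.04],"angular":[0,0,0]},{"hand":60,"dp":[0.001,0.001,0.07],"angular":[0,0,0]},{"hand":60,"dp":[0.001,0.001,0.085],"angular":[0,0,0]},{"hand":60,"dp":[0.001,0.001,0.085],"angular":[0,0,0]},{"hand":150,"dp":[0.001,0.001,0.085],"angular":[0,0,0]},{"hand":255,"dp":[0.001,0.001,0.085],"angular":[0,0,0]},{"hand":255,"dp":[0.001,0.001,0.085],"angular":[0,0,0]},{"hand":255,"dp":[0.001,0.001,0.085],"angular":[0,0,0]}]'

```text
clock: 2.55
position: [0.5517, -0.2273, 0.1866]
tool_rot: [1.11, 2.935, 0.006]
wrist_force: [4.1, 3.4, 1.3]
opening: 0.0137
grip_force: 25.3
```

Request:
arm_command --rows '[{"hand":255,"dp":[0,0,0],"angular":[0,0,0]},{"hand":255,"dp":[0,0,0],"angular":[0,0,0]}]'

```text
clock: 2.75
position: [0.5517, -0.2274, 0.1866]
tool_rot: [1.11, 2.935, 0.005]
wrist_force: [3.6, 3.8, 1.2]
opening: 0.0137
grip_force: 25.3
```

Request:
arm_command --rows '[{"hand":255,"dp":[0.002,0,-0.011],"angular":[0,0,0]},{"hand":255,"dp":[0.006,0,-0.021],"angular":[0,0,0]},{"hand":255,"dp":[0.0125,0,-0.03],"angular":[0,0,0]},{"hand":255,"dp":[0.0125,0,-0.03],"angular":[0,0,0]}]'

```text
clock: 3.15
position: [0.5408, -0.2181, 0.2161]
tool_rot: [1.11, 2.938, 0.005]
wrist_force: [1.7, 5.4, -3.0]
opening: 0.0137
grip_force: 26.0
```

Request:
arm_command --rows '[{"hand":255,"dp":[0.008,0,-0.0077],"angular":[0,0,0]},{"hand":255,"dp":[0.017,0,-0.0136],"angular":[0,0,0]},{"hand":255,"dp":[0.027,0,-0.0175],"angular":[0,0,0]},{"hand":255,"dp":[0.038,0,-0.0195],"angular":[0,0,0]},{"hand":255,"dp":[0.044,0,-0.0195],"angular":[0,0,0]},{"hand":255,"dp":[0.044,0,-0.0195],"angular":[0,0,0]}]'

```text
clock: 3.75
position: [0.5083, -0.1907, 0.2362]
tool_rot: [1.11, 2.935, 0.001]
wrist_force: [2.6, 0.7, 5.3]
opening: 0.0125
grip_force: 25.3
```

```bash
python3 -c "
from h import *
im=robot.grab_frame('scene');cv2.imwrite('pics/s2.png',cv2.resize(im[180:420,60:360],None,fx=2.5,fy=2.5))
s=robot.get_state();print(s['position'],s['joint_positions'],s['opening'],s['wrist_force'],s['torque'])"
```

```text
[ 0.50845875 -0.19085141  0.23618373] [-3.59462675e-01  2.01603168e-01 -1.81760013e-01  1.18412515e+00
  6.28195914e-04  3.63817146e-01] 0.01285281411521174 [3.31820048 1.06208513 6.02298022] [ 0.04891178 -0.80791406  0.16890466]
```

View pics/s2.png

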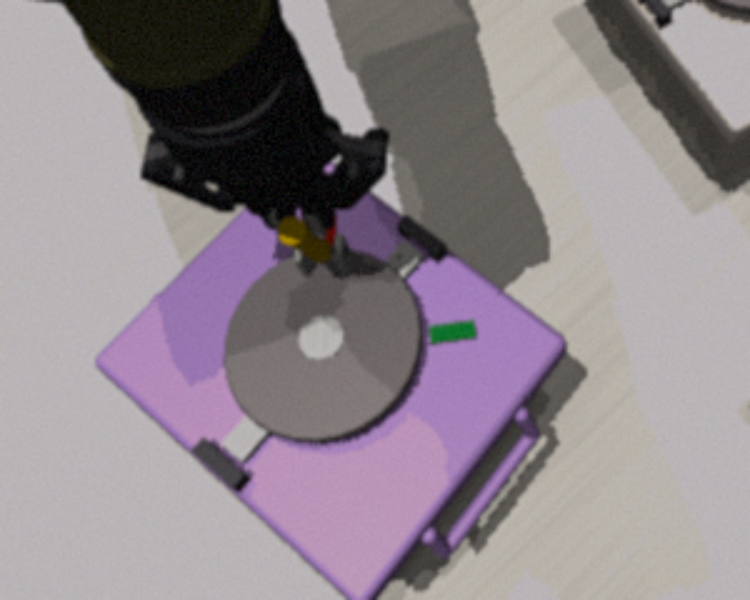

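The yellow handle now shows between the fingers, free end near crop (290,232) and its base near (325,250). I compare this with the projection of an upright bar.

```bash
python3 -c "
from h import *
P=np.array([.509,-.192,.196]);u=np.array([.757,-.653,0])
for a in (50,60,70,80,90):
  t=np.radians(a);q=[proj('scene',P+l*(u*np.cos(t)+np.array([0,0,1])*np.sin(t))) for l in(.01,.055,.072)]
  print(a,[((x-[60,180])*2.5).round() for x in q])
"
```

```text
50 [array([316., 253.]), array([299., 279.]), array([292., 290.])]
60 [array([316., 250.]), array([298., 262.]), array([290., 268.])]
70 [array([316., 248.]), array([298., 246.]), array([290., 245.])]
80 [array([316., 245.]), array([298., 230.]), array([291., 223.])]
90 [array([316., 242.]), array([300., 214.]), array([293., 202.])]
```

Request:
arm_command --rows '[{"hand":255,"dp":[0.004,0,0],"angular":[0,0,0]},{"hand":255,"dp":[0.008,0,0],"angular":[0,0,0]},{"hand":255,"dp":[0.008,0,0],"angular":[0,0,0]}]'

```text
clock: 4.1
position: [0.4999, -0.1852, 0.2341]
tool_rot: [-1.112, -2.935, 0.001]
wrist_force: [-0.0, 0.3, -0.2]
opening: 0.0002
grip_force: 0.0
```

```bash
python3 -c "
from h import *
im=robot.grab_frame('scene');t=robot.grab_frame('top')
a=cv2.resize(im[240:320,140:240],None,fx=4,fy=4);b=cv2.resize(t[180:260,360:460],None,fx=4,fy=4)
cv2.imwrite('pics/s3.png',np.hstack([a,b]))
s=robot.get_state();print(s['position'],s['opening'],s['wrist_force'],s['torque'])"
```

```text
[ 0.50041665 -0.1854242   0.23406869] -0.00020010213657643212 [-0.54423173  0.5763137   0.29670148] [-0.01776954 -0.05053962 -0.05263227]
```

View pics/s3.png

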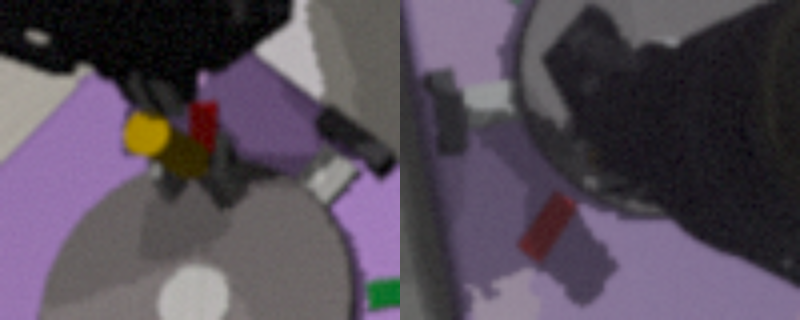

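The bar slipped out of the pads toward the wheel. Its free end now shows at full-image (177,273), which means a fold of about 76°. I go up, come back over the bar and regrip, centred on it.

Request:
arm_command --rows '[{"hand":255,"dp":[0.002,0,-0.04],"angular":[0,0,0]},{"hand":80,"dp":[0,0,-0.07],"angular":[0,0,0]},{"hand":80,"dp":[-0.012,0,-0.07],"angular":[0,0,0]},{"hand":80,"dp":[-0.022,0,-0.07],"angular":[0,0,0]},{"hand":80,"dp":[-0.022,0,-0.07],"angular":[0,0,0]},{"hand":80,"dp":[-0.022,0,-0.03],"angular":[0,0,0]},{"hand":80,"dp":[-0.022,0,0.008],"angular":[0,0,0]},{"hand":80,"dp":[-0.022,0,0.008],"angular":[0,0,0]}]'

```text
clock: 5.0
position: [0.5132, -0.1984, 0.2202]
tool_rot: [-1.108, -2.927, -0.0]
wrist_force: [-0.6, 0.3, -0.7]
opening: 0.0584
grip_force: 0.0
```

Request:
arm_command --rows '[{"hand":255,"dp":[0,0,0],"angular":[0,0,0]},{"hand":255,"dp":[0,0,0],"angular":[0,0,0]},{"hand":255,"dp":[0,0,0],"angular":[0,0,0]},{"hand":255,"dp":[0,0,0],"angular":[0,0,0]},{"hand":255,"dp":[0,0,0],"angular":[0,0,0]}]' --squeeze 40

```text
clock: 5.5
position: [0.5191, -0.2005, 0.2288]
tool_rot: [1.111, 2.935, 0.0]
wrist_force: [0.7, 0.6, 6.6]
opening: 0.0146
grip_force: 38.9
```

Request:
arm_command --rows '[{"hand":255,"dp":[0.004,0,-0.003],"angular":[0,0,0]},{"hand":255,"dp":[0.008,0,-0.003],"angular":[0,0,0]},{"hand":255,"dp":[0.012,0,-0.003],"angular":[0,0,0]},{"hand":255,"dp":[0.012,0,-0.003],"angular":[0,0,0]}]'

```text
clock: 5.9
position: [0.5092, -0.1921, 0.2307]
tool_rot: [1.111, 2.936, -0.0]
wrist_force: [2.3, -1.3, 5.5]
opening: 0.0147
grip_force: 39.9
```

```bash
python3 -c "
from h import *
im=robot.grab_frame('scene')
cv2.imwrite('pics/s4.png',cv2.resize(im[240:320,140:240],None,fx=5,fy=5))
s=robot.get_state();print(s['position'],s['opening'],s['wrist_force'],s['torque'])"
```

```text
[ 0.5092335  -0.19214794  0.23067773] 0.014595403916496465 [ 2.06537413 -0.91573297  5.56359854] [-0.26047883 -0.5783056   0.00353604]
```

View pics/s4.png

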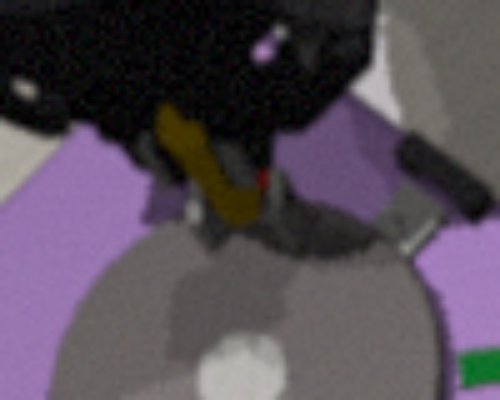

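The bar now runs from about (187,281) at its base to (175,264) at its end. That direction matches upright, and the opening is still 14.6 mm. I push slightly more to make sure, then turn along the 50 mm circle.

Request:
arm_command --rows '[{"hand":255,"dp":[0.003,0,0],"angular":[0,0,0]},{"hand":255,"dp":[0.003,0,0],"angular":[0,0,0]}]'

```text
clock: 6.15
position: [0.5072, -0.1904, 0.2307]
tool_rot: [1.112, 2.936, -0.0]
wrist_force: [2.9, -0.3, 5.8]
opening: 0.0144
grip_force: 40.0
```

Request:
arm_command --rows '[{"hand":255,"dp":[-0.0002,0.005,0],"angular":[0,0,0.1]},{"hand":255,"dp":[-0.001,0.01,0],"angular":[0,0,0.2]},{"hand":255,"dp":[-0.0022,0.0148,0],"angular":[0,0,0.3]},{"hand":255,"dp":[-0.004,0.0195,0],"angular":[0,0,0.4]},{"hand":255,"dp":[-0.004,0.0195,0],"angular":[0,0,0.4]}]'

```text
clock: 6.65
position: [0.5231, -0.1777, 0.2307]
tool_rot: [1.675, 2.656, 0.001]
wrist_force: [3.0, 0.8, 7.9]
opening: 0.0147
grip_force: 40.1
```

```bash
python3 -c "
from h import *
im=robot.grab_frame('scene')
cv2.imwrite('pics/s5.png',cv2.resize(im[240:360,140:260],None,fx=4,fy=4))
s=robot.get_state();print(s['position'],s['tool_rot'],s['opening'],s['wrist_force'],s['torque'],s['joint_positions'])"
```

```text
[ 0.52300857 -0.17776322  0.23070438] [1.67325559e+00 2.65767424e+00 1.69185412e-03] 0.01447478090134313 [2.09017845 0.58920025 8.37175507] [ 0.12799825 -0.43265293 -0.00171221] [-3.28118594e-01  2.23037141e-01 -1.67473043e-01  1.17901687e+00
  8.05301797e-04  7.95673924e-01]
```

View pics/s5.png

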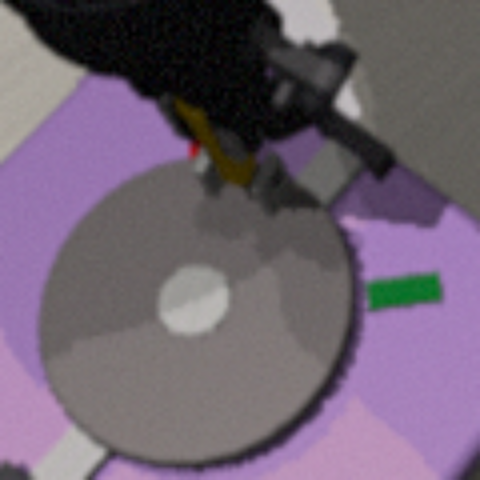

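The wheel has turned with the upright crank: hinge about (235,170) in the crop, now past the red mark, and the green mark at (405,290). I continue.

Request:
arm_command --rows '[{"hand":255,"dp":[-0.0002,0.005,0],"angular":[0,0,0.1]},{"hand":255,"dp":[-0.001,0.01,0],"angular":[0,0,0.2]},{"hand":255,"dp":[-0.0024,0.0151,0],"angular":[0,0,0.3]},{"hand":255,"dp":[-0.0042,0.0199,0],"angular":[0,0,0.4]},{"hand":255,"dp":[-0.0065,0.0245,0],"angular":[0,0,0.5]},{"hand":255,"dp":[-0.009,0.0288,0],"angular":[0,0,0.6]},{"hand":255,"dp":[-0.009,0.0288,0],"angular":[0,0,0.6]}]'

```text
clock: 7.4
position: [0.5527, -0.1735, 0.2306]
tool_rot: [2.386, 2.043, 0.001]
wrist_force: [1.0, 0.5, 7.5]
opening: 0.0144
grip_force: 40.1
```

Request:
arm_command --rows '[{"hand":255,"dp":[-0.0002,0.005,0],"angular":[0,0,0.1]},{"hand":255,"dp":[-0.001,0.01,0],"angular":[0,0,0.2]},{"hand":255,"dp":[-0.0024,0.0149,0],"angular":[0,0,0.3]},{"hand":255,"dp":[-0.0042,0.0196,0],"angular":[0,0,0.4]},{"hand":255,"dp":[-0.0053,0.022,0],"angular":[0,0,0.45]},{"hand":255,"dp":[-0.0053,0.022,0],"angular":[0,0,0.45]}]'

```text
clock: 8.0
position: [0.5733, -0.182, 0.2305]
tool_rot: [-2.781, -1.46, -0.001]
wrist_force: [1.9, 0.6, 8.1]
opening: 0.0144
grip_force: 40.1
```

```bash
python3 -c "
from h import *
im=robot.grab_frame('scene')
cv2.imwrite('pics/s6.png',cv2.resize(im[240:360,140:260],None,fx=4,fy=4))
s=robot.get_state();d=np.array(s['position'])-[.547,-.2245,0];print(s['position'],np.degrees(np.arctan2(d[1],d[0])),np.hypot(*d[:2]),s['opening'],s['wrist_force'],s['torque'])"
```

```text
[ 0.57321755 -0.18204515  0.2305416 ] 58.30302523051026 0.04989763689071478 0.014555294479672258 [0.7035173  0.14404463 7.41269065] [ 0.21149863 -0.15569994  0.03199613]
```

View pics/s6.png

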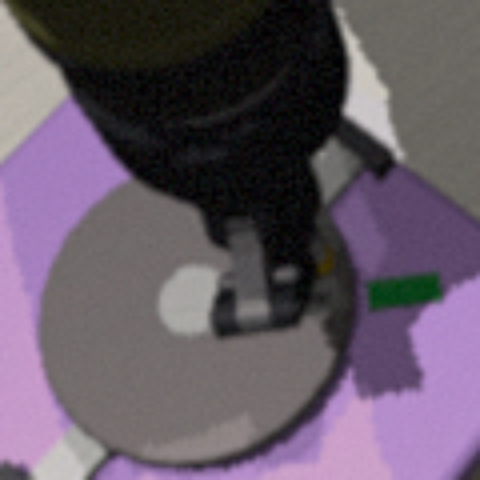

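The hinge, about (325,290) in the crop, is close to the green mark, and there is no stop force yet. I push on in small steps.

Request:
arm_command --rows '[{"hand":255,"dp":[-0.0001,0.003,0],"angular":[0,0,0.05]},{"hand":255,"dp":[-0.0002,0.005,0],"angular":[0,0,0.1]},{"hand":255,"dp":[-0.0002,0.005,0],"angular":[0,0,0.1]}]'

```text
clock: 8.35
position: [0.5759, -0.1843, 0.2304]
tool_rot: [-2.848, -1.319, 0.001]
wrist_force: [-3.6, 3.1, 9.8]
opening: 0.0146
grip_force: 40.8
```

Request:
arm_command --rows '[{"hand":255,"dp":[0,0.002,0],"angular":[0,0,0]},{"hand":255,"dp":[-0.0001,0.003,0],"angular":[0,0,0]},{"hand":255,"dp":[-0.0001,0.003,0],"angular":[0,0,0]}]'

```text
clock: 8.65
position: [0.5762, -0.1847, 0.2304]
tool_rot: [-2.844, -1.319, 0.004]
wrist_force: [-8.9, 7.6, 16.0]
opening: 0.0143
grip_force: 42.0
```

The stop is reached: force rises with no further motion. I relax, release and lift.

Request:
arm_command --rows '[{"hand":255,"dp":[0,-0.004,0],"angular":[0,0,0]},{"hand":100,"dp":[0,-0.004,0],"angular":[0,0,0]},{"hand":100,"dp":[0,-0.004,0],"angular":[0,0,0]},{"hand":100,"dp":[0,-0.004,0],"angular":[0,0,0]},{"hand":100,"dp":[0,-0.004,0],"angular":[0,0,0]},{"hand":100,"dp":[0,-0.004,-0.03],"angular":[0,0,0]},{"hand":100,"dp":[0,-0.004,-0.07],"angular":[0,0,0]},{"hand":100,"dp":[0,-0.004,-0.11],"angular":[0,0,0]}]'

```text
clock: 9.45
position: [0.5757, -0.1847, 0.3402]
tool_rot: [-2.849, -1.32, 0.002]
wrist_force: [0.5, -0.1, -0.7]
opening: 0.0519
grip_force: 0.0
```

Request:
arm_command --rows '[{"hand":100,"dp":[0.04,0,0],"angular":[0,0,0]},{"hand":100,"dp":[0.08,0,0],"angular":[0,0,0]},{"hand":100,"dp":[0.12,0,0],"angular":[0,0,0]},{"hand":100,"dp":[0.12,0,0],"angular":[0,0,0]}]'

```text
clock: 9.85
position: [0.6562, -0.0896, 0.3381]
tool_rot: [-2.846, -1.326, 0.0]
wrist_force: [0.6, -0.5, -0.8]
opening: 0.0518
grip_force: 0.0
```

```bash
python3 -c "
from h import *
im=robot.grab_frame('scene')
cv2.imwrite('pics/s7.png',cv2.resize(im[230:370,120:280],None,fx=4,fy=4))
H=np.array([.547,-.2245,.196])
for a in(50,55,60,65):
  u=np.array([np.cos(np.radians(a)),np.sin(np.radians(a)),0])
  print(a,[((proj('scene',H+.05*u+l*np.array([-u[0]*np.cos(t),-u[1]*np.cos(t),np.sin(t)]))-[120,230])*4).round() for l in(.01,.072) for t in(1.22,1.57)])
s=robot.get_state();print(s['position'],s['opening'],s['wrist_force'],s['clock'])"
```

```text
50 [array([379., 308.]), array([388., 306.]), array([290., 258.]), array([360., 251.])]
55 [array([379., 297.]), array([388., 295.]), array([291., 252.]), array([360., 239.])]
60 [array([378., 287.]), array([387., 284.]), array([290., 246.]), array([359., 227.])]
65 [array([376., 277.]), array([385., 274.]), array([289., 240.]), array([357., 215.])]
[ 0.65487703 -0.09142888  0.33837918] 0.052146123110378015 [ 0.28889619 -0.25344603  0.58718373] 9.9
```

View pics/s7.png

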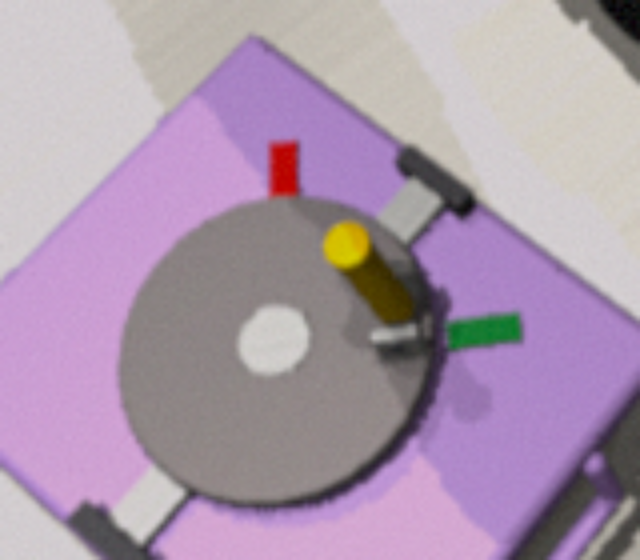

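The hinge, about (405,330) in the crop, sits beside the green mark. Both bolts are run out into their keepers, and the handle stands near upright (free end (347,245)). The gripper is clear, so I hand in.

```bash
python3 -c "
from station import robot
print(robot.hand_in())"
```

```text
the job is handed in; nothing more can be done
None
```

The lilac tub is locked: its wheel is turned clockwise to the stop at the green mark and its crank left standing close to upright (about 1.5 rad, judged from the last picture). The gripper is clear, the white tub was left alone, and I handed in at about 10 s; the hand-in gave no verdict.

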